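Check the spring balance and put the weight set away

TASK

Check the small balance with the round steel pan that stands on the open bench, using the knobbed steel check weights standing beside it (two or three are out): smallest first, stand each one by itself upright in the middle of the pan, let go and leave it for three seconds, then stand it upright in the well of the grey weight case. The well is covered by a hatch that must be lifted off its seat and slid along its channels; when all the weights are in, slide the hatch back so that it drops flush into its seat, and leave the other things on the bench alone.

Things in the scene. Friction and masses are not known exactly. Their poses are not given: they have to be found in the camera images.
- weight_a: polished steel check weight with a round knob on top: body 20 mm across, 32 mm high over all (cylindrical for the lowest 21 mm, knob 12 mm across), about 50 g; origin at the centre of its underside, z up. May be absent
- weight_b: polished steel check weight with a round knob on top: body 26 mm across, 36 mm high over all (cylindrical for the lowest 24 mm, knob 16 mm across), about 100 g; origin at the centre of its underside, z up. May be absent
- weight_c: polished steel check weight with a round knob on top: body 33 mm across, 40 mm high over all (cylindrical for the lowest 26 mm, knob 20 mm across), about 200 g; origin at the centre of its underside, z up. May be absent
- weight_d: polished steel check weight with a round knob on top: body 42 mm across, 44 mm high over all (cylindrical for the lowest 29 mm, knob 26 mm across), about 400 g; origin at the centre of its underside, z up. May be absent
- balance: white balance, fixed: base 165 (x) x 120 (y) x 46 mm high, dark panel along its front (-x) edge, the round pan above its rear half; origin under its centre. Not the electronic balance at the far left of the bench
- pan_centre (a point): the middle of the upper face of the flat round steel pan (100 mm across, no rim), about 71 mm above the bench; the pan stands on a spring and sinks straight down about 1.7 mm per newton (0.8 mm under the smallest weight, about 6.5 mm under the largest), 12 mm at most; this point sinks with it
- weight_case: grey sheet-metal case, fixed, 300 (x) x 142 (y) x 59 mm high, origin under its centre. The near (-x) half is the well, the far (+x) half a flat deck 53 mm above the bench. Its long sides rise 5.5 mm above the deck and form the channels that guide the hatch (inner faces 65 mm either side of the middle); stops of the same height close both ends
- well (a point): centre of the well's floor, 69 mm towards -x from the case's origin and 3 mm above the bench; axes those of the case. The well is 130 (x) x 116 (y) mm inside; its edge all round carries the hatch 46 mm above this floor, in a recess 4 mm deep below the deck
- hatch: aluminium hatch plate 142 (x) x 126 (y) x 5 mm, 0.25 kg, loose, guided by the channels; origin at the centre of its underside. Seated, this is 46 mm above well and within 2 mm of it in x. Lift it at least 4 mm (5 to 8 is right; above 9 it leaves its channels), then it slides 142 mm to +x, over the deck, to the far stop: the well is wholly open and the hatch stays there
- hatch_handle (a point): middle of the hatch's black bar handle, 31 mm above the hatch's origin; the bar lies along the hatch's y: 10 mm thick (x), 56 mm long (y), 16 mm high, clear below between its two posts. Slid back to -x against the near stop and let down, the hatch drops into its seat
- timer: small white timer, bystander, 58 x 94 x 23 mm, origin under its centre
- stopper: grey rubber stopper, bystander, 35 mm across, 28 mm high, origin under its centre
- petri_dish: clear dish, bystander, 66 mm across, 12 mm high, origin under its centre
- pan: the balance pan; origin on its axis 18 mm below the upper face
Mind the look-alikes: they are no part of the job. What is shaped like the weight_b but red is not meant. Leave any blue look-alike of the weight_c alone.

How it is judged (in metres and radians):
On the way, in this order (a step that is already met when the one before it is completed fails the run):
1. the smallest (20 mm) check weight, if present, stands upright, let go and still for 2.5 s within 10 mm of the middle of the pan (horizontal distance between weight_a and pan_centre below 0.01 m and angle between weight_a's own z axis and vertical below 0.1 rad and contact force between weight_a and pan above 0.2 N and contact force between the fingers and weight_a below 0.05 N and linear speed of weight_a below 0.01 m/s), for 2.5 s.
2. the second (26 mm) check weight, if present, stands upright, let go and still for 2.5 s within 10 mm of the middle of the pan, the one before it being off the pan (horizontal distance between weight_b and pan_centre below 0.01 m and angle between weight_b's own z axis and vertical below 0.1 rad and contact force between weight_b and pan above 0.2 N and contact force between the fingers and weight_b below 0.05 N and linear speed of weight_b below 0.01 m/s and horizontal distance between weight_a and pan_centre above 0.06 m), for 2.5 s.
3. the third (33 mm) check weight, if present, stands upright, let go and still for 2.5 s within 10 mm of the middle of the pan, the one before it being off the pan (horizontal distance between weight_c and pan_centre below 0.01 m and angle between weight_c's own z axis and vertical below 0.1 rad and contact force between weight_c and pan above 0.2 N and contact force between the fingers and weight_c below 0.05 N and linear speed of weight_c below 0.01 m/s and horizontal distance between weight_b and pan_centre above 0.06 m), for 2.5 s.
4. the largest (42 mm) check weight, if present, stands upright, let go and still for 2.5 s within 10 mm of the middle of the pan, the one before it being off the pan (horizontal distance between weight_d and pan_centre below 0.01 m and angle between weight_d's own z axis and vertical below 0.1 rad and contact force between weight_d and pan above 0.2 N and contact force between the fingers and weight_d below 0.05 N and linear speed of weight_d below 0.01 m/s and horizontal distance between weight_c and pan_centre above 0.06 m), for 2.5 s.
At the end, for the whole second after the job is handed in: every check weight present stands upright (within 0.15 rad) on the floor of the well, the hatch lies in its seat (within 2 mm of its height and 5 mm along its channels, level), all at rest and released (x of weight_a in the frame of well between -0.064 and 0.064 m and y of weight_a in the frame of well between -0.057 and 0.057 m and z of each of weight_a, weight_b, weight_c, weight_d in the frame of well below 0.006 m and angle between each of weight_a, weight_b, weight_c, weight_d's own z axis and vertical below 0.15 rad and linear speed of each of weight_a, weight_b, weight_c, weight_d, hatch below 0.02 m/s and x of weight_b in the frame of well between -0.064 and 0.064 m and y of weight_b in the frame of well between -0.057 and 0.057 m and x of weight_c in the frame of well between -0.064 and 0.064 m and y of weight_c in the frame of well between -0.057 and 0.057 m and x of weight_d in the frame of well between -0.064 and 0.064 m and y of weight_d in the frame of well between -0.057 and 0.057 m and z of hatch in the frame of well below 0.048 m and x of hatch in the frame of well between -0.005 and 0.005 m and angle between hatch's own z axis and vertical below 0.03 rad); the robot touches nothing.
It fails at once if the timer is moved more than 30 mm (distance of timer from where it was at the start of the episode above 0.03 m).
It fails at once if the stopper is moved more than 30 mm (distance of stopper from where it was at the start of the episode above 0.03 m).
It fails at once if the petri dish is moved more than 30 mm (distance of petri_dish from where it was at the start of the episode above 0.03 m).
Of weight_a, weight_b, weight_c, weight_d only 2 to 3 are there at a start; the rules pass over those that are not, and their reading is None.
At some moment in a run one of weight_a, weight_b, weight_c, weight_d may be knocked a few centimetres aside while the robot is not near it.
It also fails if it takes over 210 s, if anything falls off the work surface, if the arm or the gripper's body presses on something with over 40 N, if the wrist force passes 120 N, or if a joint passes its speed limit or range.

ROBOT

A 6-joint arm with a two-finger parallel gripper is mounted at the origin on a cart in front of the work surface, level with it; the furniture and walls round the work are solid. World frame = base frame: x ahead of the robot, y to its left, z up, the work surface at z = 0. Lengths are in m, angles in degrees, forces in N, time in s.
With the tool pointing down it reaches from about 0.375 to 0.9 m from the base axis. Payload 3.1 kg.
Tool frame: the origin (TCP) lies at the very end of the fingers, on their centre line; the grasp point (between the pads) lies 19 mm behind it (grasp_offset is the distance from the TCP to the grasp point, in m); z points along the fingers, y is the direction in which the jaws open and shut (so a half turn about z gives the same grasp; the last joint's range is limited). The gripper opens to 87 mm and grips with 3 to 60 N. Pads are 19 mm wide; open, the fingers measure 117 mm over their backs; the gripper's body (75 mm by 190 mm) begins 51 mm behind the grasp point.
Start: joints at [-85.858, 30.224, 82.088, -0, 67.689, -10.227], TCP at [0.155, -0.605, 0.223] pointing down, gripper open.
Joint ranges: [-176.69, 176.69], [-43.24, 126.21], [12.49, 139.97], [-82, 262], [0, 151.66], [-163.58, 163.58]. Speed limits (degrees/s): [159.86, 159.86, 180, 180, 180, 180].

INTERFACE

Orientations are given as a 3x3 rotation matrix whose columns are the frame's x, y, z axes.
In Python, from rig import * gives the robot as it stands. The module is installed in compiled form; this text tells all that it offers.
- The arm moves only by the tool play_rows, never from a script. Its argument "plan" is a list that holds one entry, the list of rows, each a list of 7 numbers: the shift along the world's x, y, z each as a share of 5 cm, from -1 to 1, then the turn, a rotation vector about the world's x, y, z each as a share of pi rad, from -1 to 1, then the gripper's target within -1 to 1 (fully open at 1, half-way at 0, shut at -1). A call has 1 to 12 rows; each row shifts and turns the commanded pose from where the row before left it; what a row does not reach is not made up. A row lasts 1/10 s, in which the tool goes at most 50 mm and 8.59 degrees, less where a joint would pass 70% of its speed; a pose out of reach is approached as far as the arm can. A call with a number of a shift or a turn outside -1 to 1 is refused whole. A call with a gripper value outside its range is refused whole. The fingers move at their own pace and stop on an object; the grip force is fixed at half the most. Time passes only in rows, so rows that do not move let the fingers close. It gives the time, the measured TCP pose, the force and the opening at its end, in the units of the state.
- read_state(): the state, without advancing time (a new reading comes with each control period).
- capture(name): name is "side" or "top" or "wrist"; returns the picture (400x640x3 uint8, red, green, blue); there is no depth.
- camera_params(name): a dict with "intrinsics" (3x3 intrinsics, pixels), "k1" (the pictures are not rectified: a ray, as slopes to the right and down, at radius r is drawn at 1 + k1 r^2 times it, then the intrinsics apply), "R" (3x3) and "t" (3): a world point X has camera coordinates R X + t; the wrist camera has in their place "mount" (4x4, takes a point from camera to tool coordinates, whose origin is the TCP and whose axes are the flange's). Camera axes: x right, y down, z forward; pixel columns grow to the right and rows downward; lengths in m; the calibration is good to about 2 mm. A picture is of the moment at which its call begins: read the wrist's pose just before it. camera_params takes no time and is no camera call.
- hand_in(): hands the job in, once; it reports no verdict.
The state is a dict: "time_s": time; "joint_positions": joint angles; "qvel": joint speeds; "tau": joint torques, N m; "position": TCP position; "tcp_rot": TCP orientation; "force": force on the tool from outside, world axes, zero at the start; "moment": the same for the moment, N m; "opening": opening from 0.0 (shut) to 1.0 (fully open).
Only numpy, scipy, OpenCV 4.12 (cv2) and the standard library are available. Lean on these libraries where they do the work, as an engineer would, in place of code of your own. Each camera call takes 0.05 s, during which the arm holds its last target. There are 200 camera calls.

## Working session

There is one attempt and no reset: what is moved stays moved. The work goes in short steps, Python scripts to look and compute and a tool call to move; the robot and the scene stay as the last step left them, time stands still between calls to the robot, and variables do not carry over. Pictures are saved under pics/ and viewed, about 12 in all and at most 16, crops included, and the job is handed in when it is done.

Besides the shell and the picture viewer there is one more tool, called after "Request:" as a command line: name --argument value ..., lists and objects as JSON in quotes. play_rows: Moves the arm, as the interface text tells. Its arguments: {"type":"object","properties":{"plan":{"type":"array"}},"required":["plan"]}

```bash
mkdir -p pics; cat > h.py <<'E'
from rig import *
import numpy as np, cv2
def cam(name,st=None):
    p=camera_params(name); K=np.array(p["intrinsics"]);k1=p["k1"]
    if name=="wrist":
        M=np.array(p["mount"]);R=np.array(st["tcp_rot"]);t=np.array(st["position"])
        Rc=R@M[:3,:3];c=R@M[:3,3]+t
        return K,k1,Rc.T,-Rc.T@c
    return K,k1,np.array(p["R"]),np.array(p["t"])
def pix2w(c,uv,z):
    K,k1,R,t=c
    d=np.linalg.inv(K)@np.array([uv[0],uv[1],1.]);d=d[:2]
    s=d.copy()
    for _ in range(20): s=d/(1+k1*(s@s))
    r=R.T@np.array([s[0],s[1],1.]);o=-R.T@t
    return o+r*(z-o[2])/r[2]
def w2pix(c,X):
    K,k1,R,t=c
    x=R@np.array(X,float)+t;s=x[:2]/x[2];s=s*(1+k1*(s@s))
    return (K@np.array([s[0],s[1],1]))[:2]
def snap(name,fn,crop=None,scale=1):
    st=read_state();im=capture(name)[:,:,::-1].copy()
    cv2.imwrite("pics/raw_"+fn+".png",im)
    c=cam(name,st)
    if crop: im=im[crop[1]:crop[3],crop[0]:crop[2]]
    if scale!=1: im=cv2.resize(im,None,fx=scale,fy=scale,interpolation=cv2.INTER_CUBIC)
    cv2.imwrite("pics/"+fn+".png",im)
    return c,st
E
python3 - <<'E'
from h import *
snap("top","top1",scale=1.25);snap("side","side1",scale=1.25)
for n in("top","side"):
    c=cam(n);print(n,-c[2].T@c[3],c[2][2],c[0][0,0])
print(camera_params("wrist"))
s=read_state();print(s)
E
```

```text
top [ 0.44789742 -0.29325333  1.17021545] [ 0.09660332  0.01470757 -0.99521429] 453.4985730916811
side [ 0.2984337  -1.0549528   0.55294681] [ 0.2662661   0.81325982 -0.5174078 ] 393.04850123850713
{'intrinsics': array([[341.49117691,   0.        , 315.10954694],
       [  0.        , 341.49117691, 204.04211959],
       [  0.        ,   0.        ,   1.        ]]), 'k1': -0.04192437034808407, 'mount': array([[-5.52973858e-04, -9.67913319e-01, -2.51283706e-01,
         6.91717396e-02],
       [ 9.99999807e-01, -4.64188803e-04, -4.12598285e-04,
         3.49960886e-04],
       [ 2.82716293e-04, -2.51283886e-01,  9.67913389e-01,
        -1.62714207e-01],
       [ 0.00000000e+00,  0.00000000e+00,  0.00000000e+00,
         1.00000000e+00]])}
{'time_s': 0.1, 'joint_positions': array([-8.58568246e+01,  3.02747035e+01,  8.21474187e+01,  6.84694107e-04,
        6.76917479e+01, -1.02267978e+01]), 'qvel': array([ 0.14998444,  0.0248775 , -0.16895107,  0.07050991,  0.01272036,
       -0.01307061]), 'tau': array([-4.08207907e-04, -4.40986526e+01, -1.77150536e+01,  6.34172140e-02,
        5.33880503e-02, -4.49851484e-05]), 'position': array([ 0.15510289, -0.60477162,  0.22166713]), 'tcp_rot': array([[ 9.68714511e-01,  2.48177717e-01, -1.32561377e-04],
       [ 2.48177486e-01, -9.68712549e-01,  1.98301161e-03],
       [ 3.63725423e-04, -1.95387087e-03, -9.99998025e-01]]), 'force': array([0.83668212, 0.59770253, 0.05019077]), 'moment': array([0.02836881, 0.00721242, 0.03045584]), 'opening': 1.0013684307605624}
```

View pics/top1.png

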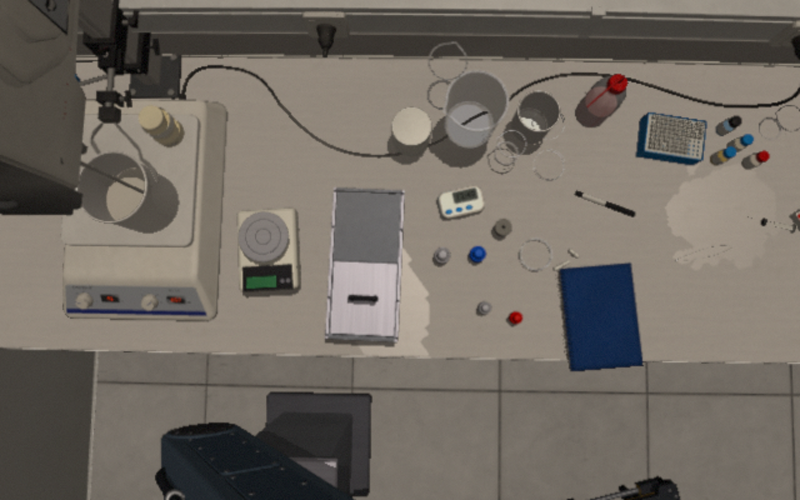

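View pics/side1.png

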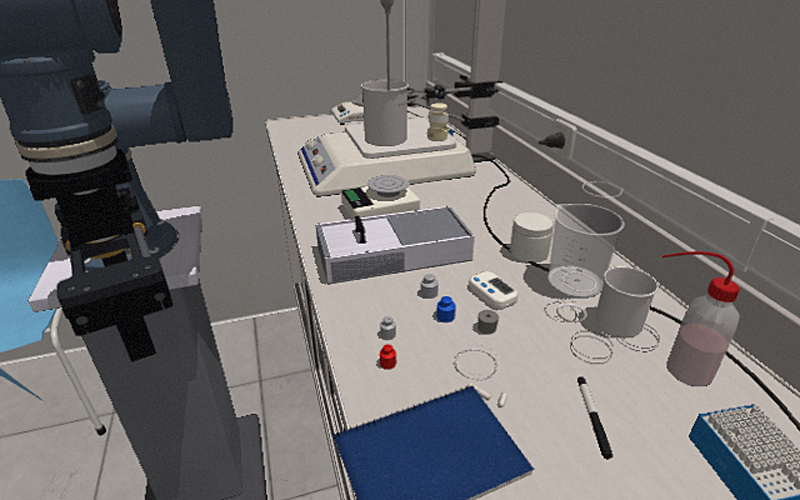

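Candidates, in view pixels of top1: grey-steel (442,257) and (484,308) are the likely weights. The look-alikes are blue (477,254), red (515,318) and the stopper (502,228). The balance is the one with the round pan at (263,240). I'll check these in one close crop.

```bash
python3 - <<'E'
from h import *
im=cv2.imread("pics/raw_top1.png")
a=cv2.resize(im[145:280,180:440],None,fx=3,fy=3,interpolation=cv2.INTER_CUBIC)
cv2.imwrite("pics/c1.png",a)
c=cam("top")
for n,p,z in [("w1",(442,257),.03),("w2",(484,308),.03),("red",(515,318),.03),("blue",(477,254),.03),("stop",(502,228),.028),("pan",(264,238),.071),("handle",(362,298),.085),("timer",(460,203),.023),("petri",(534,255),.012),
 ("caseTL",(334,189),.059),("caseTR",(404,190),.059),("caseBR",(398,343),.059),("caseBL",(326,341),.059)]:
    print(n,pix2w(c,np.array(p)/1.25,z).round(3))
E
```

```text
w1 [ 0.564 -0.366  0.03 ]
w2 [ 0.463 -0.451  0.03 ]
red [ 0.444 -0.513  0.03 ]
blue [ 0.571 -0.436  0.03 ]
stop [ 0.626 -0.487  0.028]
pan [ 0.591 -0.013  0.071]
handle [ 0.477 -0.21   0.085]
timer [ 0.677 -0.402  0.023]
petri [ 0.573 -0.556  0.012]
caseTL [ 0.694 -0.147  0.059]
caseTR [ 0.694 -0.287  0.059]
caseBR [ 0.392 -0.28   0.059]
caseBL [ 0.393 -0.14   0.059]
```

View pics/c1.png

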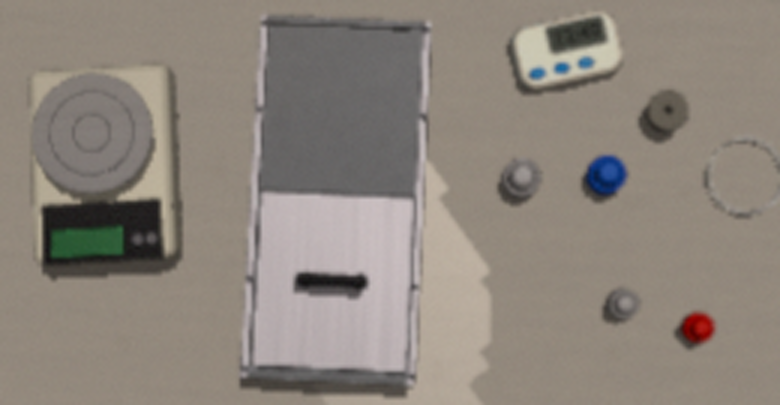

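The crop shows two steel weights. Weight_c (33 mm) is at crop (521,178) beside its blue look-alike, and weight_b (26 mm) is at (622,303) beside the red one. The hatch handle is at (331,282). Next I move above the handle with the jaws along x.

Request:
play_rows --plan '[[[0.53,0.66,0,0,0,0.0344,1],[0.53,0.66,0,0,0,0.0344,1],[0.53,0.66,0,0,0,0.0344,1],[0.53,0.66,0,0,0,0.0344,1],[0.53,0.66,0,0,0,0.0344,1],[0.53,0.66,0,0,0,0.0344,1],[0.53,0.66,0,0,0,0.0344,1],[0.53,0.66,0,0,0,0.0344,1],[0.53,0.66,0,0,0,0.0344,1],[0.53,0.66,0,0,0,0.0344,1],[0.53,0.66,0,0,0,0.0344,1],[0.53,0.66,0,0,0,0.0344,1]]]'

```text
time_s: 1.3
position: [0.4738, -0.2078, 0.2223]
tcp_rot: [[0.019, 1.0, -0.0], [1.0, -0.019, 0.0], [0.0, -0.0, -1.0]]
force: [0.7, -0.2, 0.3]
opening: 0.998
```

```bash
python3 - <<'E'
from h import *
c,s=snap("wrist","w1")
print(s["position"],s["tcp_rot"])
for p in [(.477,-.21,.088),(.474,-.21,.0)]: print(w2pix(c,p))
E
```

```text
[ 0.47379499 -0.20775703  0.22230725] [[ 1.87763048e-02  9.99823597e-01 -4.75645730e-04]
 [ 9.99823664e-01 -1.87761588e-02  3.09596659e-04]
 [ 3.00611245e-04 -4.81374938e-04 -9.99999839e-01]]
[317.94586963 196.96414694]
[314.75834842 179.27209331]
```

View pics/w1.png

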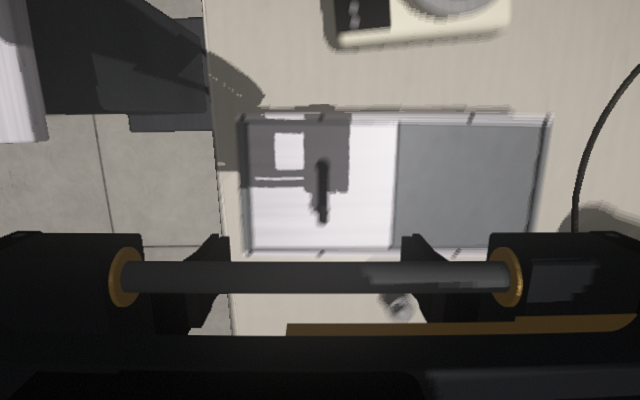

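The handle is centred at (322,192), the hatch/deck edge runs about x=397 and the case corners are visible.

```bash
python3 - <<'E'
from h import *
c=cam("wrist",read_state())
for n,p,z in [("h",(322,192),.088),("htop",(323,160),.088),("hbot",(321,225),.088),("cUL",(243,118),.059),("cUR",(549,116),.059),("cLL",(248,254),.059),("cLR",(532,247),.059),("seam top",(398,122),.054),("seam bot",(391,245),.054),("tcp",(0,0),0)]:
    print(n,pix2w(c,p,z).round(4))
print(w2pix(c,(.474,-.208,.222)))
E
```

```text
h [ 0.4844 -0.2     0.088 ]
htop [ 0.4855 -0.1715  0.088 ]
hbot [ 0.4832 -0.2308  0.088 ]
cUL [ 0.412  -0.1349  0.059 ]
cUR [ 0.7009 -0.1353  0.059 ]
cLL [ 0.4085 -0.2704  0.059 ]
cLR [ 0.7031 -0.2676  0.059 ]
seam top [ 0.5577 -0.1404  0.054 ]
seam bot [ 0.5561 -0.2646  0.054 ]
tcp [ 0.1466 -0.0055  0.    ]
[307.8335813  262.45492443]
```

```bash
python3 - <<'E'
from h import *
capture("wrist");capture("wrist")
c,s=snap("wrist","w2")
print(s["position"],s["qvel"])
im=cv2.imread("pics/raw_w2.png")
d=(im.max(2)<45)[130:232,290:350].astype(np.uint8)
n,l,st,ce=cv2.connectedComponentsWithStats(d)
for i in range(1,n):
    if st[i,4]>100: print(st[i],ce[i]+[290,130], pix2w(c,ce[i]+[290,130],.088))
a=cv2.resize(im[90:280,210:570],None,fx=2.2,fy=2.2,interpolation=cv2.INTER_CUBIC);cv2.imwrite("pics/c2.png",a)
t=cam("top")
im=cv2.imread("pics/raw_top1.png")
d=(im.max(2)<50)[225:250,270:310].astype(np.uint8)
n,l,st,ce=cv2.connectedComponentsWithStats(d)
for i in range(1,n): print(st[i],pix2w(t,ce[i]+[270,225],.088))
E
```

```text
[ 0.4739447  -0.20723945  0.2222219 ] [-3.44617017 -0.18602521  0.25219093 -1.3521646  -0.19295066  0.2216138 ]
[ 9 12 23  4 69] [ 0.47710826 -0.2107787   0.088     ]
```

View pics/c2.png

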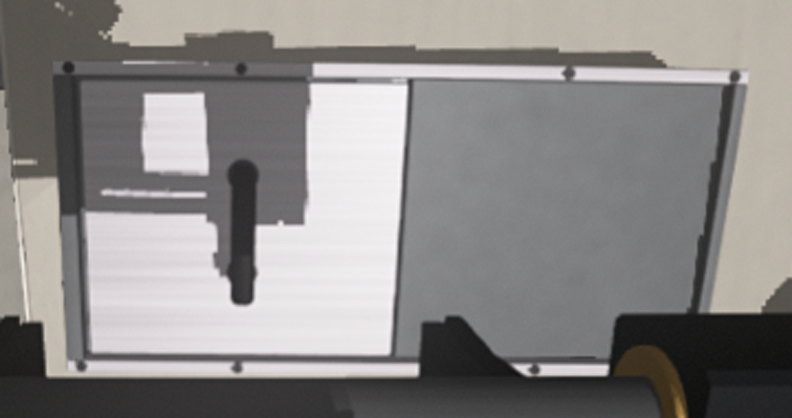

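The sharp picture shows the handle at crop (243,160..303), the case corners at (55,63), (748,70), (68,372), and the seam at x≈408 at the top.

```bash
python3 - <<'E'
from h import *
s=read_state();print(s["position"]);c=cam("wrist",s)
f=lambda x,y:(210+x/2.2,90+y/2.2)
for n,p,z in [("htop",(243,160),.088),("hbot",(242,303),.088),("cUL",(54,63),.059),("cUR",(748,69),.059),("cLL",(67,373),.059),("scUL",(68,68),.059),("scUR",(735,76),.059),("seam top",(409,80),.054),("seam bot",(394,355),.054)]:
    print(n,pix2w(c,f(*p),z).round(4))
E
```

```text
[ 0.47319776 -0.20855799  0.22220433]
htop [ 0.4791 -0.1802  0.088 ]
hbot [ 0.4776 -0.2398  0.088 ]
cUL [ 0.4003 -0.1411  0.059 ]
cUR [ 0.6978 -0.1486  0.059 ]
cLL [ 0.3951 -0.2824  0.059 ]
scUL [ 0.4061 -0.1433  0.059 ]
scUR [ 0.6924 -0.1516  0.059 ]
seam top [ 0.5517 -0.1516  0.054 ]
seam bot [ 0.5493 -0.2786  0.054 ]
```

Request:
play_rows --plan '[[[0.1,-0.04,-0.5,0,0,0,1],[0,0,-0.5,0,0,0,1],[0,0,-0.5,0,0,0,1],[0,0,-0.5,0,0,0,1],[0,0,-0.5,0,0,0,1],[0,0,-0.3,0,0,0,1],[0,0,-0.2,0,0,0,1],[0,0,-0.1,0,0,0,1],[0,0,-0.06,0,0,0,1],[0,0,0,0,0,0,1],[0,0,0,0,0,0,-1],[0,0,0,0,0,0,-1]]]'

```text
time_s: 2.7
position: [0.4785, -0.2117, 0.0652]
tcp_rot: [[0.023, 1.0, 0.001], [1.0, -0.023, -0.001], [-0.001, 0.001, -1.0]]
force: [0.5, 0.9, 0.3]
opening: 0.896
```

Request:
play_rows --plan '[[[0,0,0,0,0,0,-1],[0,0,0,0,0,0,-1],[0,0,0,0,0,0,-1],[0,0,0,0,0,0,-1],[0,0,0,0,0,0,-1],[0,0,0,0,0,0,-1]]]'

```text
time_s: 3.3
position: [0.4781, -0.2114, 0.0645]
tcp_rot: [[0.023, 1.0, -0.0], [1.0, -0.023, 0.0], [0.0, -0.0, -1.0]]
force: [-0.7, -0.4, 0.4]
opening: 0.358
```

Request:
play_rows --plan '[[[0,0,0,0,0,0,-1],[0,0,0,0,0,0,-1],[0,0,0,0,0,0,-1],[0,0,0,0,0,0,-1],[0,0,0,0,0,0,-1],[0,0,0,0,0,0,-1]]]'

```text
time_s: 3.9
position: [0.4782, -0.2114, 0.0645]
tcp_rot: [[0.023, 1.0, 0.0], [1.0, -0.023, -0.0], [-0.0, 0.0, -1.0]]
force: [1.4, 0.0, -1.1]
opening: 0.114
```

Request:
play_rows --plan '[[[0,0,0.05,0,0,0,-1],[0,0,0.05,0,0,0,-1],[0,0,0.04,0,0,0,-1],[0,0,0,0,0,0,-1],[0,0,0,0,0,0,-1]]]'

```text
time_s: 4.4
position: [0.4781, -0.2114, 0.0716]
tcp_rot: [[0.023, 1.0, -0.0], [1.0, -0.023, -0.0], [-0.0, -0.0, -1.0]]
force: [0.2, 1.3, -3.1]
opening: 0.112
```

Request:
play_rows --plan '[[[0.1,-0.002,0,0,0,0,-1],[0.23,-0.006,0,0,0,0,-1],[0.25,-0.006,0,0,0,0,-1],[0.25,-0.006,0,0,0,0,-1],[0.25,-0.006,0,0,0,0,-1],[0.25,-0.006,0,0,0,0,-1],[0.25,-0.006,0,0,0,0,-1],[0.25,-0.006,0,0,0,0,-1],[0.25,-0.006,0,0,0,0,-1],[0.25,-0.006,0,0,0,0,-1],[0.23,-0.006,0,0,0,0,-1],[0.1,-0.002,0,0,0,0,-1]]]'

```text
time_s: 5.6
position: [0.6131, -0.2147, 0.0715]
tcp_rot: [[0.022, 1.0, 0.002], [1.0, -0.022, -0.001], [-0.001, 0.002, -1.0]]
force: [-0.3, 0.2, -3.0]
opening: 0.109
```

Request:
play_rows --plan '[[[0.07,0,0,0,0,0,-1],[0.05,0,0,0,0,0,-1],[0,0,0,0,0,0,-1],[0,0,0,0,0,0,-1]]]'

```text
time_s: 6.0
position: [0.6166, -0.2146, 0.0715]
tcp_rot: [[0.023, 1.0, -0.001], [1.0, -0.023, 0.0], [0.0, -0.001, -1.0]]
force: [-0.7, 0.1, -3.1]
opening: 0.112
```

Request:
play_rows --plan '[[[0.04,0,0,0,0,0,-1],[0.02,0,0,0,0,0,-1],[0,0,-0.03,0,0,0,-1],[0,0,-0.03,0,0,0,-1],[0,0,0,0,0,0,-1],[0,0,0,0,0,0,-1]]]'

```text
time_s: 6.6
position: [0.6199, -0.2146, 0.0686]
tcp_rot: [[0.023, 1.0, -0.0], [1.0, -0.023, 0.0], [0.0, -0.0, -1.0]]
force: [-1.5, 0.2, -0.7]
opening: 0.115
```

Request:
play_rows --plan '[[[0,0,0,0,0,0,1],[0,0,0,0,0,0,1],[0,0,0,0,0,0,1],[0,0,0,0,0,0,1],[0,0,0.2,0,0,0,1],[0,0,0.5,0,0,0,1],[0,0,0.6,0,0,0,1],[0,0,0.6,0,0,0,1],[-0.3,-0.5,0.6,0,0,0,1],[-0.5,-0.8,0.2,0,0,0,1],[-0.5,-0.8,0,0,0,0,1],[-0.5,-0.8,0,0,0,0,1]]]'

```text
time_s: 7.8
position: [0.5298, -0.361, 0.2056]
tcp_rot: [[0.022, 1.0, 0.002], [1.0, -0.022, -0.002], [-0.002, 0.002, -1.0]]
force: [0.7, -0.6, -0.5]
opening: 0.987
```

Request:
play_rows --plan '[[[-0.5,-0.8,0,0,0,0,1],[-0.5,-0.7,0,0,0,0,1],[-0.3,-0.3,0,0,0,0,1],[0,0,0,0,0,0,1],[0,0,0,0,0,0,1]]]'

```text
time_s: 8.3
position: [0.465, -0.4497, 0.2041]
tcp_rot: [[0.024, 1.0, 0.001], [1.0, -0.024, 0.0], [0.0, 0.001, -1.0]]
force: [0.1, 0.1, -0.6]
opening: 0.998
```

```bash
python3 - <<'E'
from h import *
c,s=snap("wrist","w3")
print(s["position"],abs(s["qvel"]).max(), w2pix(c,(.463,-.451,.036)), w2pix(c,(.463,-.451,0)))
E
```

```text
[ 0.46504786 -0.44965209  0.20410709] 1.85927992822143 [312.15868526 188.3079101 ] [312.41600099 181.51025925]
```

View pics/w3.png

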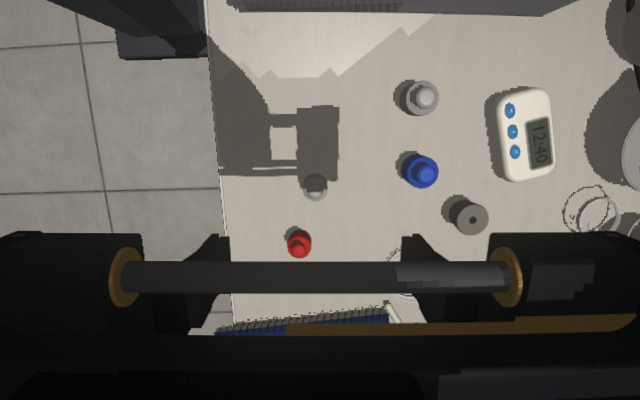

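```bash
python3 - <<'E'
import cv2
im=cv2.imread("pics/raw_w3.png")
a=cv2.resize(im[70:210,290:440],None,fx=4,fy=4,interpolation=cv2.INTER_CUBIC);a=cv2.convertScaleAbs(a,alpha=1.5)
cv2.imwrite("pics/c3.png",a)
E
```

```text
(no output)
```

View pics/c3.png

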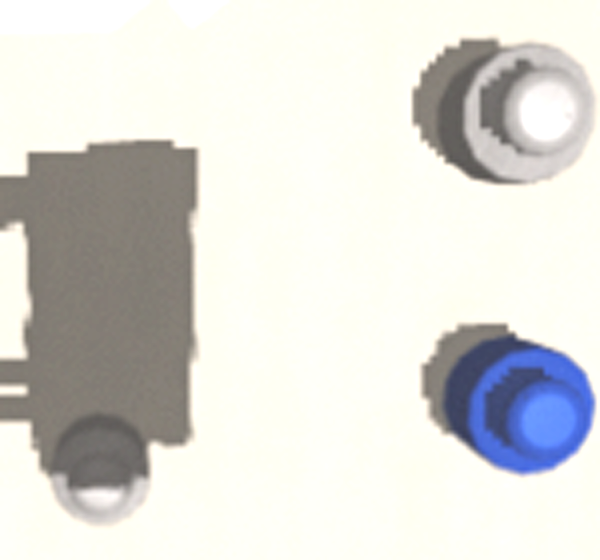

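The crop shows weight_b's shoulder at (101,475) and weight_c's shoulder at (531,113), knob (545,111).

```bash
python3 - <<'E'
from h import *
s=read_state();c=cam("wrist",s);print(s["position"])
for p,z in [((315.25,188.75),.024),((315.25,184.75),0),((422.75,98.25),.026),((426.3,97.75),.037)]: print(pix2w(c,p,z))
E
```

```text
[ 0.46557254 -0.4489446   0.20401325]
[ 0.46649152 -0.45331627  0.024     ]
[ 0.46649597 -0.45392824  0.        ]
[ 0.57194561 -0.36636519  0.026     ]
[ 0.57189735 -0.36643302  0.037     ]
```

Request:
play_rows --plan '[[[0.01,-0.08,-0.5,0,0,0,1],[0,0,-0.6,0,0,0,1],[0,0,-0.6,0,0,0,1],[0,0,-0.6,0,0,0,1],[0,0,-0.6,0,0,0,1],[0,0,-0.5,0,0,0,1],[0,0,-0.3,0,0,0,1],[0,0,-0.2,0,0,0,1],[0,0,-0.06,0,0,0,-1],[0,0,0,0,0,0,-1],[0,0,0,0,0,0,-1],[0,0,0,0,0,0,-1]]]'

```text
time_s: 9.55
position: [0.4661, -0.4544, 0.0068]
tcp_rot: [[0.023, 1.0, 0.001], [1.0, -0.023, -0.002], [-0.002, 0.001, -1.0]]
force: [0.8, 0.2, 0.7]
opening: 0.717
```

Request:
play_rows --plan '[[[0,0,0,0,0,0,-1],[0,0,0,0,0,0,-1],[0,0,0,0,0,0,-1],[0,0,0,0,0,0,-1],[0,0,0,0,0,0,-1],[0,0,0,0,0,0,-1],[0,0,0,0,0,0,-1]]]'

```text
time_s: 10.25
position: [0.4655, -0.4536, 0.0056]
tcp_rot: [[0.023, 1.0, -0.0], [1.0, -0.023, 0.0], [0.0, -0.0, -1.0]]
force: [-0.0, 0.2, 0.6]
opening: 0.282
```

Request:
play_rows --plan '[[[0,0,0,0,0,0,-1],[0,0,0,0,0,0,-1],[0,0,0.2,0,0,0,-1],[0,0,0.5,0,0,0,-1],[0,0,0.5,0,0,0,-1],[0,0,0.5,0,0,0,-1],[0,0,0.5,0,0,0,-1],[0,0,0.5,0,0,0,-1],[0,0,0.3,0,0,0,-1],[0,0,0,0,0,0,-1]]]'

```text
time_s: 11.25
position: [0.4668, -0.4549, 0.1584]
tcp_rot: [[0.023, 1.0, 0.003], [1.0, -0.023, -0.005], [-0.004, 0.004, -1.0]]
force: [0.1, -0.2, -1.1]
opening: 0.29
```

Request:
play_rows --plan '[[[0.1,0.35,0.1,0,0,0,-1],[0.2,0.7,0.1,0,0,0,-1],[0.22,0.8,0,0,0,0,-1],[0.22,0.8,0,0,0,0,-1],[0.22,0.8,0,0,0,0,-1],[0.22,0.8,0,0,0,0,-1],[0.22,0.8,0,0,0,0,-1],[0.22,0.8,0,0,0,0,-1],[0.22,0.8,0,0,0,0,-1],[0.22,0.8,0,0,0,0,-1],[0.22,0.8,0,0,0,0,-1],[0.2,0.6,0,0,0,0,-1]]]'

```text
time_s: 12.45
position: [0.5878, -0.0071, 0.1639]
tcp_rot: [[0.021, 1.0, -0.004], [1.0, -0.021, 0.002], [0.002, -0.004, -1.0]]
force: [0.4, -0.6, -1.0]
opening: 0.286
```

Request:
play_rows --plan '[[[0,0,0,0,0,0,-1],[0,0,0,0,0,0,-1],[0,0,0,0,0,0,-1],[0,0,0,0,0,0,-1],[0,0,0,0,0,0,-1]]]'

```text
time_s: 12.95
position: [0.5893, -0.0121, 0.1654]
tcp_rot: [[0.025, 1.0, -0.001], [1.0, -0.025, 0.0], [0.0, -0.001, -1.0]]
force: [1.3, 0.7, -0.6]
opening: 0.29
```

```bash
python3 - <<'E'
from h import *
c,s=snap("wrist","w4")
print(s["position"],abs(s["qvel"]).max(), w2pix(c,(.591,-.013,.071)))
t=cam("top"); print([w2pix(t,p) for p in [(.591,-.013,.071)]])
E
```

```text
[ 0.58929226 -0.01214435  0.16538393] 0.13000177106828117 [316.3840027  207.04395071]
[array([211.05137186, 190.54321371])]
```

View pics/w4.png

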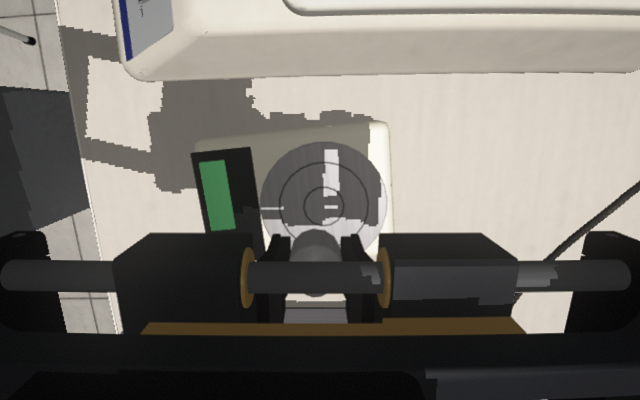

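The pan's rings are centred at about (323.5,205), so the pan lies about 5 mm further in +x than the first estimate.

```bash
python3 - <<'E'
from h import *
s=read_state();c=cam("wrist",s);print(pix2w(c,(323.5,205),.071),pix2w(cam("top"),(210.7,189.3),.071),s["position"])
E
```

```text
[ 0.5967049  -0.01145452  0.071     ] [ 0.59406462 -0.01199971  0.071     ] [ 0.58939619 -0.01207577  0.16548778]
```

Request:
play_rows --plan '[[[0.12,0,-0.3,0,0,0,-1],[0,0,-0.4,0,0,0,-1],[0,0,-0.4,0,0,0,-1],[0,0,-0.3,0,0,0,-1],[0,0,-0.15,0,0,0,-1],[0,0,-0.08,0,0,0,-1],[0,0,-0.05,0,0,0,-1],[0,0,-0.05,0,0,0,-1],[0,0,-0.03,0,0,0,-1],[0,0,0,0,0,0,-1],[0,0,0,0,0,0,-1],[0,0,0,0,0,0,-1]]]'

```text
time_s: 14.2
position: [0.5958, -0.0112, 0.0779]
tcp_rot: [[0.023, 1.0, 0.001], [1.0, -0.023, -0.0], [-0.0, 0.001, -1.0]]
force: [-0.3, 0.6, -0.5]
opening: 0.289
```

Request:
play_rows --plan '[[[0,0,-0.02,0,0,0,-1],[0,0,-0.02,0,0,0,-1],[0,0,0,0,0,0,-1],[0,0,0,0,0,0,-1],[0,0,0,0,0,0,-1]]]'

```text
time_s: 14.7
position: [0.5958, -0.0111, 0.0756]
tcp_rot: [[0.023, 1.0, 0.0], [1.0, -0.023, -0.0], [-0.0, 0.0, -1.0]]
force: [0.5, -0.4, 0.9]
opening: 0.287
```

Request:
play_rows --plan '[[[0,0,0,0,0,0,0.3],[0,0,0,0,0,0,0.3],[0,0,0,0,0,0,0.3],[0,0,0,0,0,0,0.3],[0,0,0,0,0,0,0.3],[0,0,0.2,0,0,0,0.3],[0,0,0.4,0,0,0,0.3],[0,0,0.5,0,0,0,0.3],[0,0,0.5,0,0,0,0.3],[0,0,0.2,0,0,0,0.3],[0,0,0,0,0,0,0.3],[0,0,0,0,0,0,0.3]]]'

```text
time_s: 15.9
position: [0.5951, -0.011, 0.1651]
tcp_rot: [[0.023, 1.0, -0.001], [1.0, -0.023, 0.0], [0.0, -0.001, -1.0]]
force: [-0.4, 0.5, 0.5]
opening: 0.653
```

```bash
python3 - <<'E'
from h import *
c,s=snap("wrist","w5",crop=(220,100,440,300),scale=3)
print(s["position"],s["opening"],s["time_s"])
print([w2pix(c,p) for p in [(.5958,-.0111,.0695),(.5958,-.0111,.105)]])
E
```

```text
[ 0.59509266 -0.01100251  0.16514773] 0.6527869233853989 15.9
[array([315.12244277, 205.73098039]), array([315.0658239 , 219.03273846])]
```

View pics/w5.png

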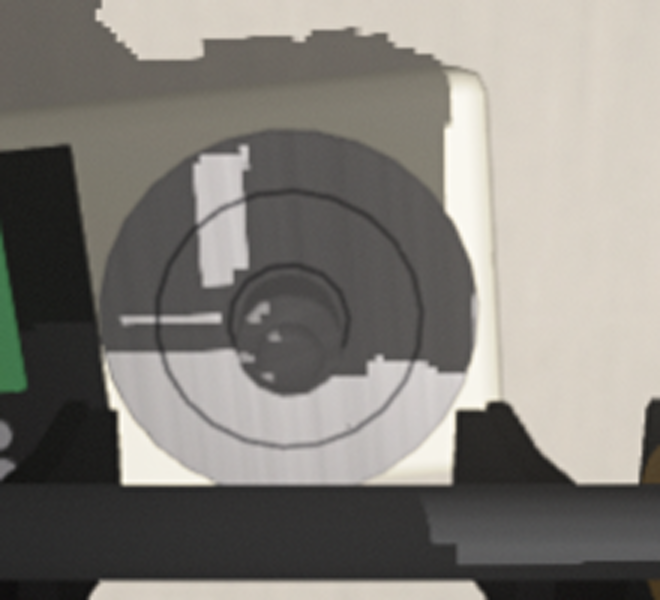

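Weight_b stands upright at crop (288,318), concentric with the pan's inner ring at (290,320). I'll wait out the 3 s.

Request:
play_rows --plan '[[[0,0,0,0,0,0,0.3],[0,0,0,0,0,0,0.3],[0,0,0,0,0,0,0.3],[0,0,0,0,0,0,0.3],[0,0,0,0,0,0,0.3],[0,0,0,0,0,0,0.3],[0,0,0,0,0,0,0.3],[0,0,0,0,0,0,0.3],[0,0,0,0,0,0,0.3],[0,0,0,0,0,0,0.3],[0,0,0,0,0,0,0.3],[0,0,0,0,0,0,0.3]]]'

```text
time_s: 17.15
position: [0.5956, -0.0111, 0.1656]
tcp_rot: [[0.023, 1.0, 0.0], [1.0, -0.023, 0.0], [0.0, 0.0, -1.0]]
force: [-0.2, 0.6, -0.2]
opening: 0.651
```

Request:
play_rows --plan '[[[0,0,0,0,0,0,0.3],[0,0,0,0,0,0,0.3],[0,0,0,0,0,0,0.3],[0,0,0,0,0,0,0.3],[0,0,0,0,0,0,0.3],[0,0,0,0,0,0,0.3],[0,0,0,0,0,0,0.3],[0,0,0,0,0,0,0.3],[0,0,0,0,0,0,0.3],[0,0,0,0,0,0,0.3],[0,0,0,0,0,0,0.3],[0,0,0,0,0,0,0.3]]]'

```text
time_s: 18.35
position: [0.5956, -0.0111, 0.1656]
tcp_rot: [[0.023, 1.0, -0.0], [1.0, -0.023, -0.0], [-0.0, -0.0, -1.0]]
force: [0.1, -0.5, -1.0]
opening: 0.654
```

Request:
play_rows --plan '[[[0,0,-0.3,0,0,0,0.3],[0,0,-0.4,0,0,0,0.3],[0,0,-0.4,0,0,0,0.3],[0,0,-0.3,0,0,0,0.3],[0,0,-0.2,0,0,0,0.3],[0,0,-0.1,0,0,0,0.3],[0,0,-0.08,0,0,0,0.3],[0,0,0,0,0,0,0.3],[0,0,0,0,0,0,0.3],[0,0,0,0,0,0,-1],[0,0,0,0,0,0,-1],[0,0,0,0,0,0,-1]]]'

```text
time_s: 19.55
position: [0.5958, -0.0112, 0.0769]
tcp_rot: [[0.023, 1.0, 0.001], [1.0, -0.023, -0.0], [-0.0, 0.001, -1.0]]
force: [-0.1, -0.1, 0.9]
opening: 0.464
```

Request:
play_rows --plan '[[[0,0,0,0,0,0,-1],[0,0,0,0,0,0,-1],[0,0,0,0,0,0,-1],[0,0,0,0,0,0,-1],[0,0,0,0,0,0,-1],[0,0,0,0,0,0,-1]]]'

```text
time_s: 20.15
position: [0.5957, -0.0111, 0.0765]
tcp_rot: [[0.023, 1.0, 0.0], [1.0, -0.023, -0.0], [-0.0, 0.0, -1.0]]
force: [0.4, 0.4, -1.2]
opening: 0.29
```

Request:
play_rows --plan '[[[0,0,0.2,0,0,0,-1],[0,0,0.5,0,0,0,-1],[0,0,0.5,0,0,0,-1],[0,0,0.5,0,0,0,-1],[-0.3,-0.4,0.3,0,0,0,-1],[-0.4,-0.6,0,0,0,0,-1],[-0.5,-0.7,0,0,0,0,-1],[-0.5,-0.7,0,0,0,0,-1],[-0.4,-0.6,0,0,0,0,-1],[-0.3,-0.35,0,0,0,0,-1],[-0.1,-0.1,0,0,0,0,-1],[0,0,0,0,0,0,-1]]]'

```text
time_s: 21.35
position: [0.4701, -0.1841, 0.177]
tcp_rot: [[0.025, 1.0, 0.0], [1.0, -0.025, 0.0], [0.0, 0.0, -1.0]]
force: [-0.6, -0.2, -0.8]
opening: 0.289
```

Request:
play_rows --plan '[[[0,0,0,0,0,0,-1],[0,0,0,0,0,0,-1],[0,0,0,0,0,0,-1]]]'

```text
time_s: 21.65
position: [0.4712, -0.1828, 0.1766]
tcp_rot: [[0.021, 1.0, 0.0], [1.0, -0.021, 0.0], [0.0, 0.0, -1.0]]
force: [0.6, -0.1, -0.3]
opening: 0.289
```

```bash
python3 - <<'E'
from h import *
c,s=snap("wrist","w6")
print(s["position"])
for x in(.412,.542):
  for y in(-.153,-.269): print((x,y),w2pix(c,(x,y,.049)).round(),w2pix(c,(x,y,.003)).round())
E
```

```text
[ 0.4712255  -0.18275727  0.17655394]
(0.412, -0.153) [244. 164.] [253. 157.]
(0.412, -0.269) [253. 287.] [261. 266.]
(0.542, -0.153) [396. 161.] [386. 155.]
(0.542, -0.269) [392. 284.] [382. 264.]
```

View pics/w6.png

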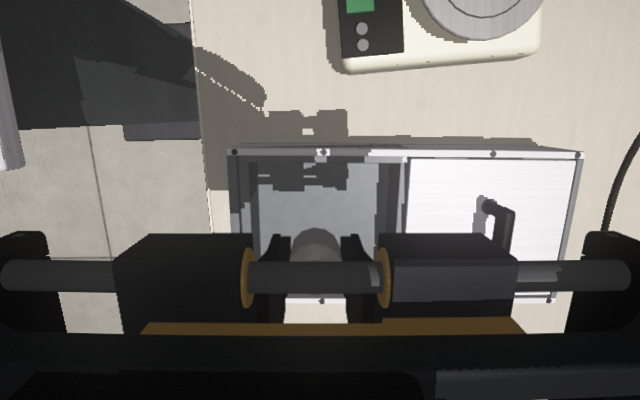

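The well opening matches the prediction: floor about x 256–381, top about row 160, and the hatch rests at the far stop.

Request:
play_rows --plan '[[[0,0,-0.3,0,0,0,-1],[0,0,-0.5,0,0,0,-1],[0,0,-0.5,0,0,0,-1],[0,0,-0.5,0,0,0,-1],[0,0,-0.5,0,0,0,-1],[0,0,-0.4,0,0,0,-1],[0,0,-0.3,0,0,0,-1],[0,0,-0.15,0,0,0,-1],[0,0,-0.08,0,0,0,-1],[0,0,-0.05,0,0,0,-1],[0,0,-0.03,0,0,0,-1],[0,0,0,0,0,0,-1]]]'

```text
time_s: 22.9
position: [0.471, -0.1838, 0.0115]
tcp_rot: [[0.023, 1.0, 0.001], [1.0, -0.023, -0.001], [-0.001, 0.001, -1.0]]
force: [-0.4, -0.2, -0.9]
opening: 0.289
```

Request:
play_rows --plan '[[[0,0,0,0,0,0,-1],[0,0,0,0,0,0,-1]]]'

```text
time_s: 23.1
position: [0.4709, -0.1838, 0.0115]
tcp_rot: [[0.023, 1.0, 0.001], [1.0, -0.023, -0.0], [-0.0, 0.001, -1.0]]
force: [-0.1, -0.4, -0.8]
opening: 0.281
```

Request:
play_rows --plan '[[[0,0,-0.02,0,0,0,-1],[0,0,-0.01,0,0,0,-1],[0,0,0,0,0,0,-1],[0,0,0,0,0,0,-1]]]'

```text
time_s: 23.5
position: [0.4708, -0.1838, 0.0102]
tcp_rot: [[0.023, 1.0, 0.001], [1.0, -0.023, -0.0], [-0.0, 0.001, -1.0]]
force: [-0.4, 0.1, 6.2]
opening: 0.288
```

Request:
play_rows --plan '[[[0,0,0,0,0,0,0.3],[0,0,0,0,0,0,0.3],[0,0,0,0,0,0,0.3],[0,0,0,0,0,0,0.3],[0,0,0.2,0,0,0,0.3],[0,0,0.5,0,0,0,0.3],[0,0,0.6,0,0,0,0.3],[0,0,0.6,0,0,0,0.3],[0,0,0.6,0,0,0,0.3],[0,0,0.6,0,0,0,0.3],[0.1,-0.2,0.5,0,0,0,0.3],[0.3,-0.5,0.2,0,0,0,0.3]]]'

```text
time_s: 24.7
position: [0.4901, -0.2172, 0.2028]
tcp_rot: [[0.021, 1.0, 0.002], [1.0, -0.021, -0.001], [-0.001, 0.002, -1.0]]
force: [2.0, -0.1, -0.3]
opening: 0.651
```

Request:
play_rows --plan '[[[0.4,-0.8,0,0,0,0,0.6],[0.4,-0.8,0,0,0,0,0.6],[0.4,-0.8,0,0,0,0,0.6],[0.3,-0.4,0,0,0,0,0.6],[0.1,-0.15,0,0,0,0,0.6],[0,0,0,0,0,0,0.6],[0,0,0,0,0,0,0.6],[0,0,0,0,0,0,0.6]]]'

```text
time_s: 25.5
position: [0.5698, -0.3642, 0.1997]
tcp_rot: [[0.022, 1.0, -0.001], [1.0, -0.022, 0.001], [0.001, -0.001, -1.0]]
force: [-0.3, 1.0, 0.4]
opening: 0.797
```

```bash
python3 - <<'E'
from h import *
c,s=snap("wrist","w7")
print(s["position"])
print(w2pix(c,(.572,-.366,.026)))
E
```

```text
[ 0.56980253 -0.36422822  0.19965554]
[316.7999763  187.67625582]
```

View pics/w7.png

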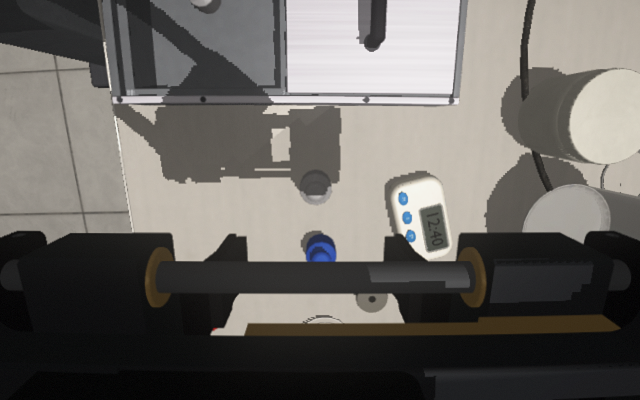

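Request:
play_rows --plan '[[[0.03,-0.03,-0.5,0,0,0,0.6],[0,0,-0.6,0,0,0,0.6],[0,0,-0.6,0,0,0,0.6],[0,0,-0.6,0,0,0,0.6],[0,0,-0.6,0,0,0,0.6],[0,0,-0.4,0,0,0,0.6],[0,0,-0.3,0,0,0,0.6],[0,0,-0.2,0,0,0,0.6],[0,0,-0.08,0,0,0,0.6],[0,0,0,0,0,0,-1],[0,0,0,0,0,0,-1],[0,0,0,0,0,0,-1]]]'

```text
time_s: 26.75
position: [0.5728, -0.3682, 0.0067]
tcp_rot: [[0.023, 1.0, 0.002], [1.0, -0.023, -0.001], [-0.001, 0.002, -1.0]]
force: [-0.2, 0.1, 0.6]
opening: 0.61
```

Request:
play_rows --plan '[[[0,0,0,0,0,0,-1],[0,0,0,0,0,0,-1],[0,0,0,0,0,0,-1],[0,0,0,0,0,0,-1],[0,0,0,0,0,0,-1],[0,0,0,0,0,0,-1],[0,0,0,0,0,0,-1]]]'

```text
time_s: 27.45
position: [0.5715, -0.3676, 0.006]
tcp_rot: [[0.023, 1.0, -0.001], [1.0, -0.023, 0.0], [0.0, -0.001, -1.0]]
force: [-3.7, 0.8, 5.3]
opening: 0.372
```

Request:
play_rows --plan '[[[0,0,0,0,0,0,-1],[0,0,0.2,0,0,0,-1],[0,0,0.5,0,0,0,-1],[0,0,0.6,0,0,0,-1],[0,0,0.6,0,0,0,-1],[0,0,0.6,0,0,0,-1],[0,0.2,0.6,0,0,0,-1],[0.04,0.5,0.2,0,0,0,-1],[0.05,0.75,0,0,0,0,-1],[0.05,0.75,0,0,0,0,-1],[0.05,0.75,0,0,0,0,-1],[0.05,0.75,0,0,0,0,-1]]]'

```text
time_s: 28.65
position: [0.5846, -0.1809, 0.1706]
tcp_rot: [[0.024, 1.0, 0.001], [1.0, -0.024, 0.0], [0.0, 0.001, -1.0]]
force: [0.6, 0.1, -2.0]
opening: 0.373
```

Request:
play_rows --plan '[[[0.05,0.75,0,0,0,0,-1],[0.05,0.75,0,0,0,0,-1],[0.05,0.75,0,0,0,0,-1],[0.05,0.7,0,0,0,0,-1],[0.02,0.35,0,0,0,0,-1],[0.02,0.1,0,0,0,0,-1],[0,0,-0.4,0,0,0,-1],[0,0,-0.4,0,0,0,-1],[0,0,-0.3,0,0,0,-1],[0,0,0,0,0,0,-1],[0,0,0,0,0,0,-1],[0,0,0,0,0,0,-1]]]'

```text
time_s: 29.85
position: [0.5972, -0.0136, 0.1165]
tcp_rot: [[0.024, 1.0, 0.002], [1.0, -0.024, -0.001], [-0.001, 0.002, -1.0]]
force: [0.2, -0.2, -2.1]
opening: 0.365
```

Request:
play_rows --plan '[[[-0.03,0.02,-0.3,0,0,0,-1],[0,0,-0.2,0,0,0,-1],[0,0,-0.12,0,0,0,-1],[0,0,-0.08,0,0,0,-1],[0,0,-0.04,0,0,0,-1],[0,0,-0.04,0,0,0,-1],[0,0,-0.04,0,0,0,-1],[0,0,0,0,0,0,-1],[0,0,0,0,0,0,-1],[0,0,0,0,0,0,-1]]]'

```text
time_s: 30.85
position: [0.595, -0.0117, 0.0749]
tcp_rot: [[0.023, 1.0, 0.001], [1.0, -0.023, -0.0], [-0.0, 0.001, -1.0]]
force: [-0.2, -0.7, -0.6]
opening: 0.37
```

Request:
play_rows --plan '[[[0,0,-0.02,0,0,0,-1],[0,0,0,0,0,0,-1],[0,0,0,0,0,0,0.3],[0,0,0,0,0,0,0.3],[0,0,0,0,0,0,0.3],[0,0,0,0,0,0,0.3],[0,0,0,0,0,0,0.3],[0,0,0.2,0,0,0,0.3],[0,0,0.4,0,0,0,0.3],[0,0,0.5,0,0,0,0.3],[0,0,0.5,0,0,0,0.3],[0,0,0.2,0,0,0,0.3]]]'

```text
time_s: 32.05
position: [0.5962, -0.0119, 0.1667]
tcp_rot: [[0.023, 1.0, 0.005], [1.0, -0.023, -0.001], [-0.001, 0.005, -1.0]]
force: [0.8, -0.5, 0.7]
opening: 0.65
```

Request:
play_rows --plan '[[[0,0,0,0,0,0,0.3],[0,0,0,0,0,0,0.3],[0,0,0,0,0,0,0.3],[0,0,0,0,0,0,0.3]]]'

```text
time_s: 32.45
position: [0.5938, -0.0115, 0.1622]
tcp_rot: [[0.023, 1.0, -0.003], [1.0, -0.023, 0.001], [0.0, -0.003, -1.0]]
force: [-1.0, -0.2, 0.1]
opening: 0.648
```

```bash
python3 - <<'E'
from h import *
c,s=snap("wrist","w8",crop=(220,100,440,300),scale=3)
print(s["position"],s["opening"],s["time_s"])
E
```

```text
[ 0.59379032 -0.01146851  0.16220784] 0.6478853256814967 32.45
```

View pics/w8.png

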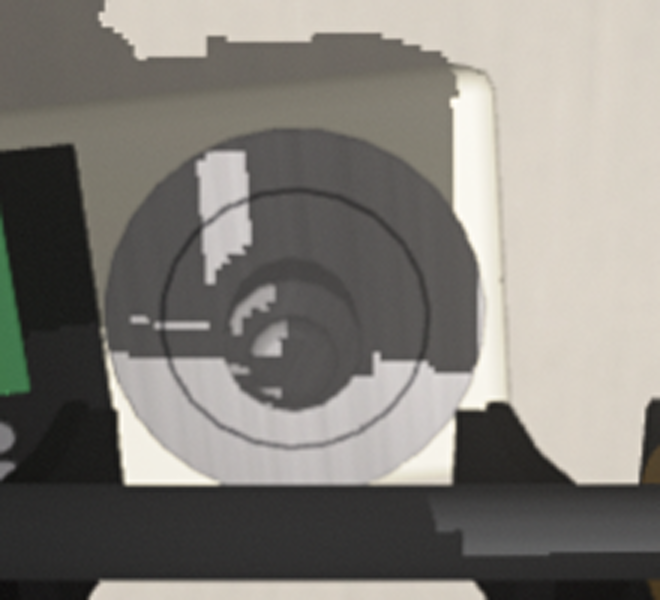

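Weight_c stands upright and centred: base at crop (294,318), ring centre (295,318). I'll wait, then re-grip.

Request:
play_rows --plan '[[[0,0,0,0,0,0,0.3],[0,0,0,0,0,0,0.3],[0,0,0,0,0,0,0.3],[0,0,0,0,0,0,0.3],[0,0,0,0,0,0,0.3],[0,0,0,0,0,0,0.3],[0,0,0,0,0,0,0.3],[0,0,0,0,0,0,0.3],[0,0,0,0,0,0,0.3],[0,0,0,0,0,0,0.3],[0,0,0,0,0,0,0.3],[0,0,0,0,0,0,0.3]]]'

```text
time_s: 33.7
position: [0.5946, -0.0116, 0.1636]
tcp_rot: [[0.023, 1.0, 0.0], [1.0, -0.023, 0.0], [0.0, 0.0, -1.0]]
force: [-0.2, -0.4, -0.1]
opening: 0.648
```

Request:
play_rows --plan '[[[0,0,0,0,0,0,0.3],[0,0,0,0,0,0,0.3],[0,0,0,0,0,0,0.3],[0,0,0,0,0,0,0.3],[0,0,0,0,0,0,0.3],[0,0,0,0,0,0,0.3],[0,0,0,0,0,0,0.3],[0,0,0,0,0,0,0.3],[0,0,0,0,0,0,0.3],[0,0,0,0,0,0,0.3],[0,0,0,0,0,0,0.3],[0,0,0,0,0,0,0.3]]]'

```text
time_s: 34.9
position: [0.5947, -0.0116, 0.1635]
tcp_rot: [[0.023, 1.0, 0.0], [1.0, -0.023, 0.0], [0.0, 0.0, -1.0]]
force: [-0.3, -0.3, 0.1]
opening: 0.65
```

Request:
play_rows --plan '[[[0,0,-0.3,0,0,0,0.3],[0,0,-0.4,0,0,0,0.3],[0,0,-0.4,0,0,0,0.3],[0,0,-0.3,0,0,0,0.3],[0,0,-0.2,0,0,0,0.3],[0,0,-0.1,0,0,0,0.3],[0,0,-0.08,0,0,0,0.3],[0,0,0,0,0,0,0.3],[0,0,0,0,0,0,0.3],[0,0,0,0,0,0,-1],[0,0,0,0,0,0,-1],[0,0,0,0,0,0,-1]]]'

```text
time_s: 36.1
position: [0.5948, -0.0117, 0.0749]
tcp_rot: [[0.023, 1.0, 0.001], [1.0, -0.023, -0.0], [-0.0, 0.001, -1.0]]
force: [0.4, 0.1, 0.1]
opening: 0.46
```

Request:
play_rows --plan '[[[0,0,0,0,0,0,-1],[0,0,0,0,0,0,-1],[0,0,0,0,0,0,-1],[0,0,0,0,0,0,-1],[0,0,0,0,0,0,-1],[0,0,0,0,0,0,-1]]]'

```text
time_s: 36.7
position: [0.5948, -0.0116, 0.0746]
tcp_rot: [[0.023, 1.0, 0.0], [1.0, -0.023, -0.0], [-0.0, 0.0, -1.0]]
force: [-0.5, 1.1, 0.6]
opening: 0.369
```

Request:
play_rows --plan '[[[0,0,0.2,0,0,0,-1],[0,0,0.5,0,0,0,-1],[0,0,0.5,0,0,0,-1],[0,0,0.5,0,0,0,-1],[-0.2,-0.4,0.3,0,0,0,-1],[-0.4,-0.7,0,0,0,0,-1],[-0.5,-0.8,0,0,0,0,-1],[-0.5,-0.8,0,0,0,0,-1],[-0.4,-0.8,0,0,0,0,-1],[-0.3,-0.6,0,0,0,0,-1],[-0.15,-0.35,0,0,0,0,-1],[-0.05,-0.1,0,0,0,0,-1]]]'

```text
time_s: 37.9
position: [0.4686, -0.241, 0.1749]
tcp_rot: [[0.026, 1.0, -0.0], [1.0, -0.026, -0.0], [-0.0, -0.0, -1.0]]
force: [-0.4, -0.1, -2.3]
opening: 0.371
```

Request:
play_rows --plan '[[[0,0,0,0,0,0,-1],[0,0,0,0,0,0,-1],[0,0,0,0,0,0,-1]]]'

```text
time_s: 38.2
position: [0.4699, -0.2378, 0.1745]
tcp_rot: [[0.022, 1.0, -0.0], [1.0, -0.022, 0.001], [0.001, -0.0, -1.0]]
force: [-0.3, 0.5, -1.8]
opening: 0.374
```

```bash
python3 - <<'E'
from h import *
c,s=snap("wrist","w9",crop=(200,80,460,300),scale=2.5)
print(s["position"])
E
```

```text
[ 0.46993416 -0.23777526  0.17451827]
```

View pics/w9.png

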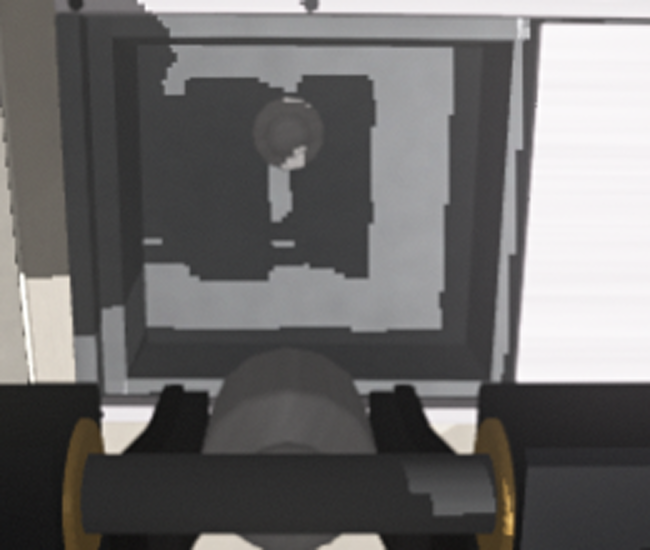

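Weight_b stands upright in the well at crop (288,132), and the near part of the well under weight_c is free.

Request:
play_rows --plan '[[[0,0.04,-0.3,0,0,0,-1],[0,0,-0.5,0,0,0,-1],[0,0,-0.5,0,0,0,-1],[0,0,-0.5,0,0,0,-1],[0,0,-0.5,0,0,0,-1],[0,0,-0.4,0,0,0,-1],[0,0,-0.25,0,0,0,-1],[0,0,-0.15,0,0,0,-1],[0,0,-0.08,0,0,0,-1],[0,0,-0.06,0,0,0,-1],[0,0,0,0,0,0,-1],[0,0,0,0,0,0,-1]]]'

```text
time_s: 39.45
position: [0.47, -0.2374, 0.0131]
tcp_rot: [[0.023, 1.0, 0.001], [1.0, -0.023, -0.001], [-0.001, 0.001, -1.0]]
force: [-0.5, 1.0, -1.6]
opening: 0.371
```

Request:
play_rows --plan '[[[0,0,-0.02,0,0,0,-1],[0,0,0,0,0,0,-1],[0,0,0,0,0,0,-1]]]'

```text
time_s: 39.75
position: [0.4697, -0.2372, 0.0118]
tcp_rot: [[0.023, 1.0, 0.0], [1.0, -0.023, -0.0], [-0.0, 0.0, -1.0]]
force: [0.5, -0.0, -1.2]
opening: 0.37
```

Request:
play_rows --plan '[[[0,0,-0.02,0,0,0,-1],[0,0,0,0,0,0,-1],[0,0,-0.02,0,0,0,-1],[0,0,0,0,0,0,-1],[0,0,0,0,0,0,-1]]]'

```text
time_s: 40.25
position: [0.4697, -0.2372, 0.01]
tcp_rot: [[0.023, 1.0, 0.0], [1.0, -0.023, -0.0], [-0.0, 0.0, -1.0]]
force: [-1.7, 0.3, 4.7]
opening: 0.374
```

Request:
play_rows --plan '[[[0,0,0,0,0,0,0.3],[0,0,0,0,0,0,0.3],[0,0,0,0,0,0,0.3],[0,0,0,0,0,0,0.3],[0,0,0.2,0,0,0,0.3],[0,0,0.5,0,0,0,0.3],[0,0,0.6,0,0,0,0.3],[0,0,0.6,0,0,0,0.3],[0,0,0.6,0,0,0,0.3],[0,0,0.6,0,0,0,0.3],[0.1,0.05,0.5,0,0,0,0.3],[0.4,0.1,0.2,0,0,0,0.3]]]'

```text
time_s: 41.45
position: [0.4943, -0.2301, 0.203]
tcp_rot: [[0.024, 1.0, 0.002], [1.0, -0.024, -0.002], [-0.002, 0.002, -1.0]]
force: [0.9, -0.8, -0.6]
opening: 0.651
```

Request:
play_rows --plan '[[[0.6,0.1,0,0,0,0,0.3],[0.6,0.1,0,0,0,0,0.3],[0.6,0.1,0,0,0,0,0.3],[0.5,0,0,0,0,0,0.3],[0.2,0,0,0,0,0,0.3],[0,0,0,0,0,0,0.3],[0,0,0,0,0,0,0.3],[0,0,0,0,0,0,0.3],[0,0,0,0,0,0,0.3]]]'

```text
time_s: 42.35
position: [0.6185, -0.2148, 0.1997]
tcp_rot: [[0.024, 1.0, -0.001], [1.0, -0.024, 0.0], [0.0, -0.001, -1.0]]
force: [0.5, -0.2, -0.8]
opening: 0.649
```

```bash
python3 - <<'E'
from h import *
c,s=snap("wrist","w10")
print(s["position"],s["opening"]);print(w2pix(c,(.620,-.2146,.092)))
E
```

```text
[ 0.61853935 -0.21475219  0.19970411] 0.6489519910044405
[316.03792892 201.6569746 ]
```

View pics/w10.png

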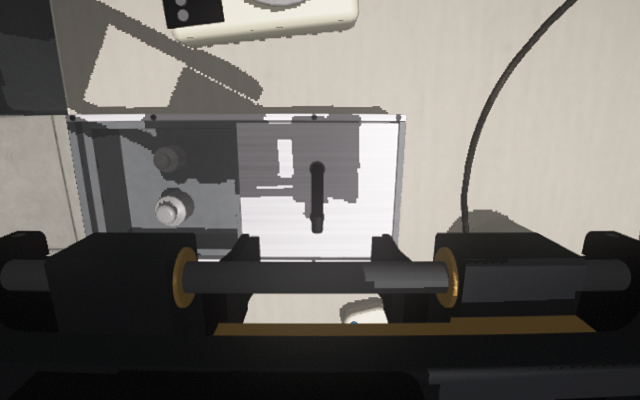

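Both weights stand upright in the well at (168,158) and (170,210), and the handle is at (317,198), as predicted. Next is gripping the handle.

Request:
play_rows --plan '[[[0.03,0,-0.4,0,0,0,0.3],[0,0,-0.5,0,0,0,0.3],[0,0,-0.5,0,0,0,0.3],[0,0,-0.5,0,0,0,0.3],[0,0,-0.4,0,0,0,0.3],[0,0,-0.2,0,0,0,0.3],[0,0,-0.1,0,0,0,0.3],[0,0,0,0,0,0,0.3],[0,0,0,0,0,0,-1],[0,0,0,0,0,0,-1],[0,0,0,0,0,0,-1],[0,0,0,0,0,0,-1]]]'

```text
time_s: 43.6
position: [0.6215, -0.2147, 0.0702]
tcp_rot: [[0.023, 1.0, 0.001], [1.0, -0.023, -0.001], [-0.001, 0.001, -1.0]]
force: [0.8, 0.3, 0.4]
opening: 0.369
```

Request:
play_rows --plan '[[[0,0,0,0,0,0,-1],[0,0,0,0,0,0,-1],[0,0,0,0,0,0,-1],[0,0,0,0,0,0,-1],[0,0,0,0,0,0,-1],[0,0,0,0,0,0,-1]]]'

```text
time_s: 44.2
position: [0.62, -0.2145, 0.0695]
tcp_rot: [[0.023, 1.0, -0.002], [1.0, -0.023, 0.001], [0.001, -0.002, -1.0]]
force: [-5.6, -1.0, 4.5]
opening: 0.11
```

Request:
play_rows --plan '[[[0,0,0.03,0,0,0,-1],[0,0,0.03,0,0,0,-1],[0,0,0,0,0,0,-1],[0,0,0,0,0,0,-1]]]'

```text
time_s: 44.6
position: [0.6202, -0.2141, 0.0716]
tcp_rot: [[0.023, 1.0, -0.002], [1.0, -0.023, 0.001], [0.001, -0.002, -1.0]]
force: [-3.0, 0.0, -4.6]
opening: 0.111
```

Request:
play_rows --plan '[[[-0.1,0.002,0.01,0,0,0,-1],[-0.23,0.006,0,0,0,0,-1],[-0.25,0.006,0,0,0,0,-1],[-0.25,0.006,0,0,0,0,-1],[-0.25,0.006,0,0,0,0,-1],[-0.25,0.006,0,0,0,0,-1],[-0.25,0.006,0,0,0,0,-1],[-0.25,0.006,0,0,0,0,-1],[-0.25,0.006,0,0,0,0,-1],[-0.25,0.006,0,0,0,0,-1],[-0.25,0.006,0,0,0,0,-1],[-0.15,0.002,0,0,0,0,-1]]]'

```text
time_s: 45.8
position: [0.4839, -0.2114, 0.0733]
tcp_rot: [[0.023, 1.0, 0.001], [1.0, -0.023, -0.0], [-0.0, 0.001, -1.0]]
force: [0.6, -0.2, -3.9]
opening: 0.108
```

Request:
play_rows --plan '[[[-0.06,0,0,0,0,0,-1],[-0.03,0,0,0,0,0,-1],[0,0,0,0,0,0,-1],[0,0,0,0,0,0,-1],[0,0,0,0,0,0,-1]]]'

```text
time_s: 46.3
position: [0.4807, -0.2116, 0.073]
tcp_rot: [[0.023, 1.0, 0.001], [1.0, -0.023, -0.0], [-0.0, 0.001, -1.0]]
force: [-0.3, 0.6, -4.1]
opening: 0.113
```

Request:
play_rows --plan '[[[-0.04,0,0,0,0,0,-1],[-0.02,0,0,0,0,0,-1],[0,0,0,0,0,0,-1],[0,0,0,0,0,0,-1]]]'

```text
time_s: 46.7
position: [0.4771, -0.2114, 0.073]
tcp_rot: [[0.023, 1.0, 0.0], [1.0, -0.023, 0.0], [0.0, 0.0, -1.0]]
force: [-0.4, -1.0, -3.9]
opening: 0.112
```

Request:
play_rows --plan '[[[0,0,-0.04,0,0,0,-1],[0,0,-0.04,0,0,0,-1],[0,0,-0.04,0,0,0,-1],[0,0,0,0,0,0,-1],[0,0,0,0,0,0,-1]]]'

```text
time_s: 47.2
position: [0.4771, -0.2114, 0.0669]
tcp_rot: [[0.023, 1.0, -0.0], [1.0, -0.023, 0.0], [0.0, -0.0, -1.0]]
force: [-0.6, 0.3, -3.5]
opening: 0.112
```

Request:
play_rows --plan '[[[0,0,-0.02,0,0,0,-1],[0,0,0,0,0,0,-1],[0,0,-0.02,0,0,0,-1],[0,0,0,0,0,0,-1],[0,0,0,0,0,0,-1]]]'

```text
time_s: 47.7
position: [0.4773, -0.2115, 0.0655]
tcp_rot: [[0.023, 1.0, 0.0], [1.0, -0.023, -0.0], [-0.0, 0.0, -1.0]]
force: [-0.5, 0.3, 2.9]
opening: 0.108
```

Seated: the force reversed at TCP z 0.0655, as expected. I'll release and lift straight up.

Request:
play_rows --plan '[[[0,0,0,0,0,0,0.3],[0,0,0,0,0,0,0.3],[0,0,0,0,0,0,0.3],[0,0,0,0,0,0,0.3],[0,0,0,0,0,0,0.3],[0,0,0.2,0,0,0,0.3],[0,0,0.5,0,0,0,0.3],[0,0,0.6,0,0,0,0.3],[0,0,0.6,0,0,0,0.3],[0,0,0.6,0,0,0,0.3],[0,0,0.4,0,0,0,0.3],[0,0,0,0,0,0,0.3]]]'

```text
time_s: 48.9
position: [0.4789, -0.2125, 0.2137]
tcp_rot: [[0.023, 1.0, 0.006], [1.0, -0.023, -0.005], [-0.004, 0.006, -1.0]]
force: [0.2, -0.3, 0.3]
opening: 0.646
```

Request:
play_rows --plan '[[[0,0,0,0,0,0,0.3],[0,0,0,0,0,0,0.3],[0,0,0,0,0,0,0.3],[0,0,0,0,0,0,0.3]]]'

```text
time_s: 49.3
position: [0.4766, -0.2111, 0.209]
tcp_rot: [[0.023, 1.0, -0.002], [1.0, -0.023, 0.001], [0.001, -0.002, -1.0]]
force: [-0.6, -0.7, 0.3]
opening: 0.648
```

```bash
python3 - <<'E'
from h import *
c,s=snap("wrist","w11",crop=(210,90,570,280),scale=2.2)
print(s["position"],s["force"])
E
```

```text
[ 0.4766093  -0.21109294  0.20895822] [-0.55418638 -0.66715801  0.28347859]
```

View pics/w11.png

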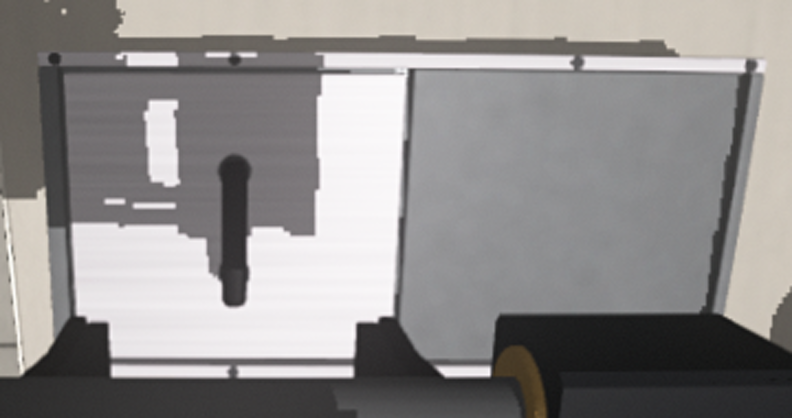

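The hatch is flush again: the seam is at crop x≈405, the same look as before it was opened, and no shadow step is visible. I'm handing in.

```bash
python3 -c "
from rig import *
print(hand_in())"
```

```text
the job is handed in; nothing more can be done
None
```

The job is done and handed in at about 49 s; hand-in gives no verdict, so success is not confirmed.

- **Weights found:** Two check weights were out, the 26 mm (weight_b) and the 33 mm (weight_c). I took weight_b first, then weight_c. The red and blue look-alikes and the bystanders were left alone.
- **Balance:** Each weight stood upright on the pan, let go, for about 3 s or more. Wrist pictures showed both about 1 mm from the pan's centre.
- **Case:** A picture before closing showed both weights upright in the well.
- **Hatch:** On lowering, the arm was carrying the hatch and then felt it supported (-3.5 N to +2.9 N) at the expected seat height. The last picture showed it flush, with its handle where it began and the gripper clear.

No check failed. The only disagreement was between the top and wrist cameras, up to 8 mm in x (weight_c). For weight_c I used the close wrist view. For the pan I took a point between the two, which were about 3 mm apart.

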